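# Unclip the filter cover of a bench fume extractor

### The arm

A 6-joint arm with a two-finger parallel gripper is mounted at the origin on the work surface. World frame = base frame: x ahead of the robot, y to its left, z up, the work surface at z = 0. Lengths are in mm, angles in rad, forces in N, time in s.
With the tool pointing down it reaches from about 350 to 775 mm from the base axis. Payload 7.3 kg.
Tool frame: the origin (TCP) lies at the very end of the fingers, on their centre line; the grasp point (between the pads) lies 19 mm behind it; x points along the fingers, z is the direction in which the jaws open and shut, and the axes are right-handed (so a half turn about x gives the same grasp; the last joint's range is limited). The gripper opens to 92 mm and grips with 3 to 60 N. Pads are 19 mm wide; open, the fingers measure 130 mm over their backs; the gripper's body (75 mm by 190 mm) begins 47 mm behind the grasp point.
Start: joints at [1.09, 0.342, 1.524, -0, 1.275, -0.146], TCP at [172.491, 495.875, 226.741] pointing down, gripper open.
Joint ranges: [-2.53, 2.53], [-0.77, 2.02], [0.04, 2.7], [-1, 4.14], [0.28, 2.66], [-3.11, 3.11]. Speed limits (rad/s): [2.57, 2.57, 3.14, 3.14, 3.14, 3.14].

### API

Orientations are given as [roll, pitch, yaw] about the fixed x, y, z axes, in that order (R = Rz(yaw) Ry(pitch) Rx(roll)).
In Python, from plant import * gives the robot as it stands.
- The arm moves only by the tool carry_out, never from a script. Its argument "rows" is a list of rows, each a list of 4 numbers: the shift along the world's x, y, z in mm, then the turn about the world's z in degrees. In form: [[x, y, z, twist], ...]. A call has 1 to 20 rows; each row is the pose to reach, as a shift and turn from the pose measured when the call began; what a row does not reach only later rows make up. A row lasts 1/12 s, in which the tool goes at most 41.7 mm and 7.16 degrees, less where a joint would pass 70% of its speed; a pose out of reach is approached as far as the arm can. A call with a gripper value outside its range is refused whole. "hand" is the finger opening in mm, from 0 to 91.8, set as the call begins (left out, the last holds). The fingers move at their own pace and stop on an object; the grip force is fixed at half the most. Time passes only in rows, so rows that repeat a pose let the fingers close. It gives the time, the measured TCP pose, the force and the opening at its end, in the units of the state.
- get_obs(): the state, without advancing time (a new reading comes with each control period).
- capture(name): name is "scene" or "top" or "wrist"; returns the picture (400x640x3 uint8, red, green, blue); there is no depth.
- camera_info(name): a dict with "camera_matrix" (3x3 intrinsics, pixels), "pose" (4x4, takes a point from camera to world coordinates); the wrist camera has in their place "mount" (4x4, takes a point from camera to tool coordinates, whose origin is the TCP and whose axes are the tool frame's). Camera axes: x right, y down, z forward; pixel columns grow to the right and rows downward; lengths in mm; the calibration is good to about 2 mm. The wrist camera is an equidistant fisheye: a pixel r from the principal point sees the ray r / f radians off the axis. A picture is of the moment at which its call begins: read the wrist's pose just before it. camera_info takes no time and is no camera call.
- close_job(): hands the job in, once; it reports no verdict.
The state is a dict: "time": time; "joint_positions": joint angles; "dq": joint speeds; "tau": joint torques, N m; "tool_pos": TCP position; "tcp_rot": TCP orientation; "contact_force": force on the tool from outside, world axes, zero at the start; "moment": the same for the moment, N m; "grip_width": finger opening in mm.
Only numpy, scipy, OpenCV 4.12 (cv2) and the standard library are available. Lean on these libraries where they do the work, as an engineer would, in place of code of your own. Each camera call takes 0.05 s, during which the arm holds its last target. There are 200 camera calls.

### The job

Open the fume extractor for a filter change: press the springy snap tab of its cover in towards the rigid rib, swing that end of the cover up while the tab is held in, draw the two tongues at the other end out of their slot, and set the cover down gently, right way up, in the metal tray (do not drop it). Let the cover strain against the case with no more than a light force, 8 N at most, and do not disturb the other things on the bench.

Things in the scene. Friction and masses are not known exactly. Their poses are not given: they have to be found in the camera images.
- case: White plastic case of a fume extractor, 144 x 100 mm in plan, fixed on a 3 mm blue mat. Origin: centre of its underside. x runs along it from the tab end (-x, towards the robot) to the tongue end (+x, with a 48 mm hose stub 50 mm long), z up. Its rim, flush with the cover's top, is 55 mm above the origin. It cracks if the cover is pressed or pulled against it with over 8 N.
- lip (a point): Lower inner edge of the 4 mm thick lip that holds down the cover's tongues: 43 mm along the case's x, 56.5 mm above its origin. The lip runs from here to the case's +x end; its top is 60.5 mm above the case's origin. Swing the cover up about this edge, 0.2 to 0.3 rad, then draw it out; a straight lift jams the tongues.
- catch (a point): Upper inner edge of the catch bar on the case under which the tab's barb hooks: at -51.5 mm along the case's x, 55 mm above its origin; the bar is 5.5 mm thick.
- cover_mid (a point): Centre of the loose grey cover, half-way through its plate of 86 x 66 x 4 mm with black grille slots; about 130 g. Axes as the case's while closed; it then lies 53 mm above the case's origin, at the case's x = y = 0, with 0.75 mm play each way in x and y.
- cover: The same cover with its tab; origin 2 mm below cover_mid. Two tongues at its +x end (y = +-18 mm, 14 mm wide, 3 mm thick, flush with the underside) reach from x = 40 to 48 mm; 5 mm of them lie under the lip with 2.5 mm to spare above. Once the tab end is up, drawing the cover 8 mm or more towards its own -x frees them.
- thumb (a point): Middle of the snap tab's upright thumb-piece: 4 mm thick (x), 20 mm wide (y), rising 22 mm above the plate's top, at x = -48 mm of the cover when free, 11 mm above the plate's top. Its leg goes 12 mm below the plate's underside and has a 5 mm barb to -x. Opposite it on the cover stands the grip rib (see tab).
- tab (a joint): Tab pressed in towards the rib: 0 free to 0.006 m (stop); springs back with 2.4 N at 0, 4.8 N at the stop; barb free of the catch from 0.0045 m. The upright rib (4 mm thick, 30 mm wide, 22 mm high) is clamped on the cover at x = -28 to -12 mm, differing each time: feel for it. Pinch both; unless the hand yields to the rib as the tab goes in, the cover is shoved against the case.
- tray: Low open metal tray, fixed, 200 x 150 mm in plan (long along its x), 20 mm high, walls and floor 4 mm. Origin: centre of its underside. The cover lies in it sloping slightly, on its tab's leg.
- spool: Bystander: reel of solder standing upright, 52 mm diameter, 36 mm high; origin under its centre.
- flux: Bystander: small white flux bottle, 38 mm diameter, 90 mm high; origin under its centre.
- driver: Bystander: black-handled screwdriver 150 mm long, lying; origin under its middle.
Mind the look-alikes: they are no part of the job. There is more than one size of the cover; the job needs the middle-sized.

How it is judged (in metres and radians):
On the way, in this order (a step that is already met when the one before it is completed fails the run):
1. the tab is pressed in while the cover is still in its seat (value of joint tab above 0.0042 m and distance between cover_mid and case below 0.056 m), for 0.2 s.
2. the cover is clear of the case (distance between cover_mid and case above 0.085 m), for 0.1 s.
At the end, for the whole second after the job is handed in: The cover lies at rest in the tray, right way up (sloping less than 0.25 rad), its centre within 60 mm of the tray's middle and less than 25 mm above the tray's underside, tab sprung back, let go (horizontal distance between cover_mid and tray below 0.06 m and z of cover_mid in the frame of tray below 0.025 m and angle between cover_mid's own z axis and vertical below 0.25 rad and linear speed of cover below 0.02 m/s and contact force between the fingers and cover below 0.1 N and value of joint tab below 0.002 m); the robot touches nothing.
It fails at once if the cover and the case were strained against each other with over 8 N (contact force between cover and case above 8 N).
It fails at once if the cover was dropped (distance between cover_mid and case above 0.085 m and z of cover_mid in the frame of tray above 0.045 m and contact force between the fingers and cover below 0.05 N).
It fails at once if a bystander was moved over 30 mm (distance of any of spool, flux, driver from where it was at the start of the episode above 0.03 m).
It also fails if it takes over 72 s, if anything falls off the work surface, if the arm or the gripper's body presses on something with over 40 N, if the wrist force passes 120 N, or if a joint passes its speed limit or range.

## Working session

There is one attempt and no reset: what is moved stays moved. The work goes in short steps, Python scripts to look and compute and a tool call to move; the robot and the scene stay as the last step left them, time stands still between calls to the robot, and variables do not carry over. Pictures are saved under pics/ and viewed, about 8 in all and at most 12, crops included, and the job is handed in when it is done.

Besides the shell and the picture viewer there is one more tool, called after ">>>" as name([rows], argument=value, ...), one row to a line, values as JSON. carry_out: Moves the arm, as the interface text tells. Its arguments: {"type":"object","properties":{"rows":{"type":"array"},"hand":{"type":"number"}},"required":["rows"]}

```bash
mkdir -p pics; ls; python3 - <<'E'
from plant import *
import cv2,numpy as np
o=get_obs();print(o)
for n in("top","scene"):
    im=capture(n);cv2.imwrite(f"pics/{n}0.png",im[:,:,::-1]);c=camera_info(n);print(n,np.round(c["camera_matrix"],1).tolist(),np.round(c["pose"],4).tolist())
c=camera_info("wrist");print({k:np.round(v,3).tolist() if k in("camera_matrix","mount") else v for k,v in c.items()})
E
```

```text
pics
{'time': 0.0, 'joint_positions': array([ 1.08997932e+00,  3.42753188e-01,  1.52499020e+00,  8.24260081e-06,
        1.27540648e+00, -1.45978572e-01]), 'dq': array([ 3.49424908e-05,  2.24387883e-04,  1.05208809e-05, -6.72799437e-04,
       -5.86480433e-04,  2.54559550e-04]), 'tau': array([ 2.16288463e-04, -4.31235695e+01, -2.44220817e+01,  7.18708173e-02,
        5.56337577e-02, -1.20678492e-04]), 'tool_pos': array([172.30407116, 495.49935835, 226.0385133 ]), 'tcp_rot': array([ 2.99055263,  1.56923909, -2.05667719]), 'contact_force': array([0.07558875, 0.03225576, 0.26448676]), 'moment': array([ 0.04734666,  0.02136312, -0.05426744]), 'grip_width': 91.73830364359173}
top [[512.9, 0.0, 322.8], [0.0, 512.9, 199.4], [0.0, 0.0, 1.0]] [[0.1066, -0.9722, 0.2086, 344.7979], [-0.9943, -0.1045, 0.0211, -12.7639], [0.0013, -0.2097, -0.9778, 1289.5282], [0.0, 0.0, 0.0, 1.0]]
scene [[458.4, 0.0, 328.3], [0.0, 458.4, 200.3], [0.0, 0.0, 1.0]] [[0.7399, 0.4282, -0.5188, 1240.2832], [0.6726, -0.4881, 0.5562, -664.6568], [-0.015, -0.7605, -0.6492, 864.8422], [0.0, 0.0, 0.0, 1.0]]
{'camera_matrix': [[309.707, 0.0, 329.122], [0.0, 309.707, 198.772], [0.0, 0.0, 1.0]], 'mount': [[0.0, -0.245, 0.97, -157.832], [-0.001, -0.97, -0.245, 64.45], [1.0, -0.001, -0.001, 0.962], [0.0, 0.0, 0.0, 1.0]]}
```

View pics/top0.png

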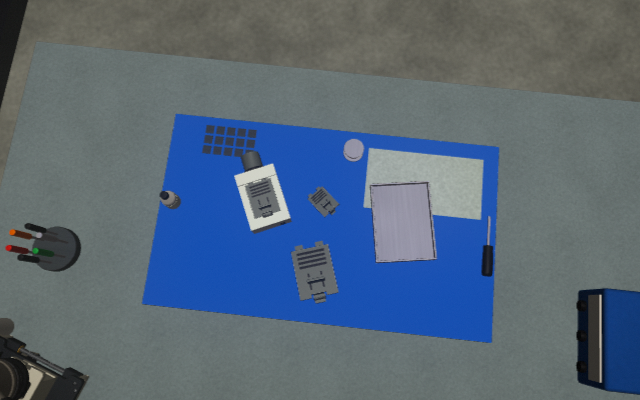

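View pics/scene0.png

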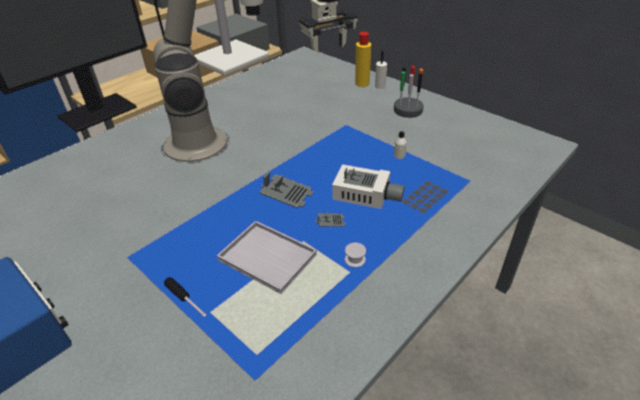

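```bash
cat >h.py <<'E'
from plant import *
import cv2,numpy as np
from scipy.spatial.transform import Rotation as R
def pose_of(n,o=None):
    c=camera_info(n)
    if n!="wrist":return np.array(c["camera_matrix"]),np.array(c["pose"])
    o=o or get_obs();T=np.eye(4);T[:3,:3]=R.from_euler("xyz",o["tcp_rot"]).as_matrix();T[:3,3]=o["tool_pos"]
    return np.array(c["camera_matrix"]),T@np.array(c["mount"])
def cast(n,px,z,o=None):
    K,T=pose_of(n,o);px=np.atleast_2d(np.array(px,float))
    d=(px-K[:2,2])/K[0,0]
    if n=="wrist":
        r=np.linalg.norm(d,axis=1,keepdims=True)+1e-12
        d=np.hstack([d/r*np.sin(r),np.cos(r)])
    else:d=np.hstack([d,np.ones((len(d),1))])
    d=d@T[:3,:3].T;p=T[:3,3]
    return p+d*((z-p[2])/d[:,2])[:,None]
def proj(n,P,o=None):
    K,T=pose_of(n,o);q=(np.atleast_2d(P)-T[:3,3])@T[:3,:3]
    if n=="wrist":
        s=np.linalg.norm(q[:,:2],axis=1);return q[:,:2]/s[:,None]*np.arctan2(s,q[:,2])[:,None]*K[0,0]+K[:2,2]
    return q[:,:2]/q[:,2:]*K[0,0]+K[:2,2]
E
python3 - <<'E'
from h import *
im=cv2.imread("pics/top0.png");hsv=cv2.cvtColor(im,cv2.COLOR_BGR2HSV)
np.set_printoptions(precision=1,suppress=True)
m=((hsv[:,:,1]<40)&(hsv[:,:,2]>170)).astype(np.uint8)
cs,_=cv2.findContours(m,cv2.RETR_EXTERNAL,cv2.CHAIN_APPROX_SIMPLE)
for c in cs:
    if cv2.contourArea(c)>150:
        b=cv2.boxPoints(cv2.minAreaRect(c));print(b.tolist(),cast("top",b,60).tolist())
print("case",cast("top",[[262,198],[252,158],[276,230]],58))
print("tray corners",cast("top",[[370,184],[427,181],[436,260],[376,262]],20))
print("spool,flux,driver",cast("top",[[353,150],[168,199],[487,250]],20))
E
```

```text
[[233.42066955566406, 175.49871826171875], [272.3299865722656, 163.21157836914062], [289.498779296875, 217.579345703125], [250.58944702148438, 229.86648559570312]] [[643.60652106998, 240.3968085908134, 60.0], [685.2544997361234, 148.63874505482576, 60.0], [553.4399372442333, 89.6439656424513, 60.0], [513.4061562204644, 179.65182380247975, 60.0]]
[[390.3795471191406, 195.95619201660156], [409.5912170410156, 143.1240692138672], [477.9999694824219, 167.99998474121094], [458.7882995605469, 220.8321075439453]] [[633.4198274502667, -150.1829702778894, 60.0], [774.1033367098647, -187.40677236045437, 60.0], [727.6726473194323, -361.11484927429996, 60.0], [589.4346944642401, -320.45583569798623, 60.0]]
case [[595.  162.8  58. ]
 [693.8 201.1  58. ]
 [519.9 118.7  58. ]]
tray corners [[ 668.4 -100.5   20. ]
 [ 691.8 -244.5   20. ]
 [ 493.3 -279.5   20. ]
 [ 472.6 -132.6   20. ]]
spool,flux,driver [[ 753.8  -48.9   20. ]
 [ 574.8  404.4   20. ]
 [ 531.5 -403.8   20. ]]
```

```bash
python3 - <<'E'
from h import *
o=get_obs();M=R.from_euler("xyz",o["tcp_rot"]).as_matrix();print(M.round(3))
z=M[:,2];a=np.degrees(np.arctan2(z[1],z[0]));print("jaw yaw",a, "cam",pose_of("wrist")[1][:3,3])
E
```

```text
[[-0.001 -0.944  0.329]
 [-0.001  0.329  0.944]
 [-1.     0.    -0.001]]
jaw yaw 70.81952210176163 cam [111.85842492 517.82213645 383.98079704]
```

>>> carry_out([
  [36,-31,0,-5],
  [72,-62,0,-10],
  [108,-94,0,-15],
  [144,-125,0,-20],
  [180,-156,0,-25],
  [216,-188,0,-30],
  [252,-219,0,-35],
  [288,-250,0,-40],
  [324,-281,0,-45],
  [360,-313,0,-46],
  [396,-344,-20,-46],
  [396,-344,-40,-46],
  [396,-344,-40,-46],
  [396,-344,-40,-46],
  [396,-344,-40,-46],
])

```text
time: 1.35
tool_pos: [568.2, 150.2, 184.3]
tcp_rot: [2.839, 1.566, -3.013]
contact_force: [-0.3, 0.5, 0.3]
grip_width: 91.8
```

```bash
python3 - <<'E'
from h import *
import pickle
o=get_obs();print(o["tool_pos"],o["tcp_rot"],o["contact_force"])
im=capture("wrist");pickle.dump(o,open("o1.pkl","wb"));cv2.imwrite("pics/w1.png",im[:,:,::-1])
E
```

```text
[568.24213184 150.22200675 184.27744246] [ 2.83943697  1.56579434 -3.01336406] [-0.34105327  0.54117417  0.26023188]
```

View pics/w1.png

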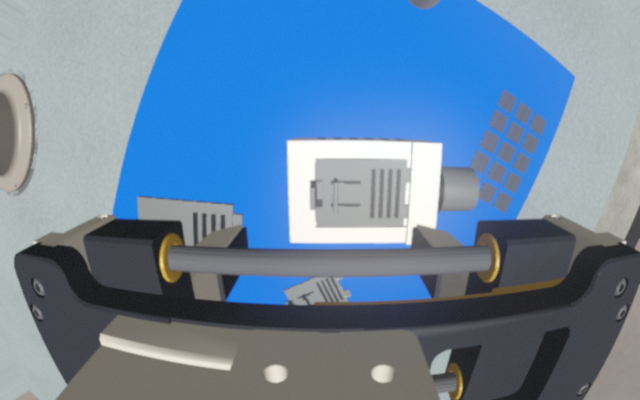

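```bash
python3 - <<'E'
import cv2
im=cv2.imread("pics/w1.png")[130:260,280:480];cv2.imwrite("pics/w1c.png",cv2.resize(im,None,fx=4,fy=4,interpolation=cv2.INTER_CUBIC))
E
```

```text
(no output)
```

View pics/w1c.png

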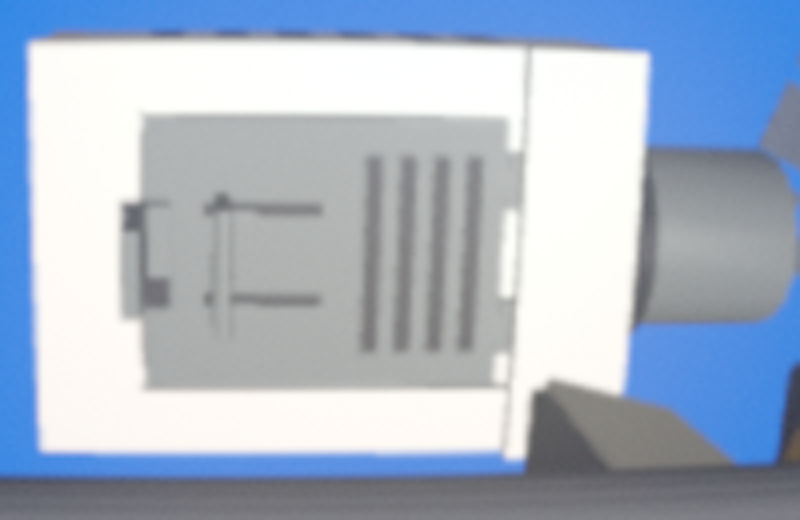

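```bash
python3 - <<'E'
from h import *
import pickle
np.set_printoptions(precision=1,suppress=True)
o=pickle.load(open("o1.pkl","rb"))
f=lambda L:[[280+u/4,130+v/4] for u,v in L]
P=cast("wrist",f([(142,115),(505,118),(147,388),(494,386)]),58,o);Q=cast("wrist",f([(28,42),(42,453)]),58,o)
print("plate",P,"rim",Q)
print("sizes",np.linalg.norm(P[0]-P[1]),np.linalg.norm(P[0]-P[2]),np.linalg.norm(Q[0]-Q[1]))
d1=(P[1]-P[0]);d2=P[0]-P[2];d3=Q[0]-Q[1]
print("yaw",np.degrees([np.arctan2(d1[1],d1[0]),np.arctan2(-d2[0],d2[1]),np.arctan2(-d3[0],d3[1])]))
yaw=np.radians(np.degrees(np.arctan2(-d3[0],d3[1])));ex=np.array([np.cos(yaw),np.sin(yaw),0]);ey=np.array([-ex[1],ex[0],0])
c=(P[0]+P[2])/2+43*ex;c2=(Q[0]+Q[1])/2+72*ex;print("centre",c,c2)
for n,L in dict(thumb=[(122,203),(141,203),(122,318),(141,318)],rib=[(215,268),(236,268),(225,195),(225,340)]).items():
    X=cast("wrist",f(L),80,o)-c2;print(n,X@ex,X@ey)
M=R.from_euler("xyz",o["tcp_rot"]).as_matrix();print("jaw yaw",np.degrees(np.arctan2(M[1,2],M[0,2])), "axis",M[:,0])
t=o["tool_pos"]-c2;print("tcp local",t@ex,t@ey)
print("cam",pose_of("wrist",o)[1][:3,3])
E
```

```text
plate [[544.2 174.2  58. ]
 [621.4 209.7  58. ]
 [572.3 114.2  58. ]
 [650.  149.9  58. ]] rim [[513.2 178.9  58. ]
 [555.5  87.4  58. ]]
sizes 85.03957820441946 66.33276384568856 100.8725982812804
yaw [24.7 25.1 24.8]
centre [597.2 162.2  58. ] [599.7 163.4  58. ]
thumb [-49.3 -45.2 -49.8 -45.6] [16.7 16.7 -9.1 -9.1]
rib [-29.3 -24.7 -27.1 -27.1] [  2.2   2.2  18.4 -14.2]
jaw yaw 24.659406138544764 axis [-0. -0. -1.]
tcp local -34.08338675883098 1.2671915693170526
cam [542.9 210.3 342.2]
```

>>> carry_out([
  [-1,0,-30,0],
  [-2.5,-0.4,-60,0],
  [-2.5,-0.4,-85,0],
  [-2.5,-0.4,-95,0],
  [-2.5,-0.4,-95,0],
  [-2.5,-0.4,-95,0],
  [-2.5,-0.4,-98,0],
  [-2.5,-0.4,-102,0],
  [-2.5,-0.4,-106,0],
  [-2.5,-0.4,-110,0],
  [-2.5,-0.4,-113,0],
  [-2.5,-0.4,-114,0],
  [-2.5,-0.4,-114,0],
  [-2.5,-0.4,-114,0],
], hand=42)

```text
time: 2.57
tool_pos: [565.4, 150.9, 71.3]
tcp_rot: [2.782, 1.567, -3.07]
contact_force: [-0.4, -0.7, 0.3]
grip_width: 41.8
```

```bash
python3 - <<'E'
from h import *
o=get_obs();print(o["tool_pos"],o["tcp_rot"],o["contact_force"],o["grip_width"])
im=capture("wrist");cv2.imwrite("pics/w2.png",im[:,:,::-1])
im=capture("scene");K=im[150:215,320:410,::-1]
a=cv2.resize(K,None,fx=6,fy=6,interpolation=cv2.INTER_CUBIC);cv2.imwrite("pics/s2.png",a)
w=cv2.imread("pics/w2.png")[130:260,230:430];b=cv2.resize(w,None,fx=4,fy=4,interpolation=cv2.INTER_CUBIC);cv2.imwrite("pics/w2c.png",b)
E
```

```text
[565.4119602  150.91055342  71.33113628] [ 2.78158344  1.56727613 -3.06964914] [-0.41175805 -0.70852702  0.25000435] 41.77467908519143
```

View pics/w2c.png

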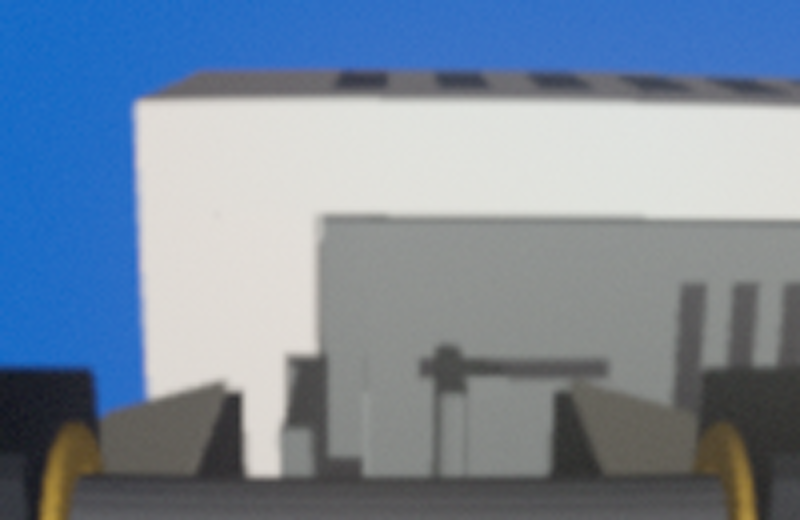

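>>> carry_out([
  [0,0,0,0],
  [0,0,0,0],
  [0,0,0,0],
  [0,0,0,0],
], hand=33)

```text
time: 3.0
tool_pos: [565.5, 150.9, 71.6]
tcp_rot: [2.77, 1.568, -3.081]
contact_force: [0.4, -0.5, -0.5]
grip_width: 33.2
```

>>> carry_out([
  [0,0,0,0],
  [0,0,0,0],
  [0,0,0,0],
  [0,0,0,0],
], hand=30)

```text
time: 3.33
tool_pos: [565.4, 150.9, 71.6]
tcp_rot: [2.815, 1.567, -3.036]
contact_force: [-0.5, -0.1, 0.3]
grip_width: 30.2
```

>>> carry_out([
  [0,0,0,0],
  [0,0,0,0],
  [0,0,0,0],
  [0,0,0,0],
], hand=27)

```text
time: 3.67
tool_pos: [565.1, 150.8, 71.5]
tcp_rot: [2.834, 1.567, -3.017]
contact_force: [-1.9, -1.5, 1.7]
grip_width: 26.9
```

>>> carry_out([
  [0,0,0,0],
  [0,0,0,0],
  [0,0,0,0],
  [0,0,0,0],
], hand=25)

```text
time: 4.0
tool_pos: [565.0, 150.7, 71.5]
tcp_rot: [2.847, 1.567, -3.005]
contact_force: [-2.4, -0.6, 2.4]
grip_width: 25.0
```

>>> carry_out([
  [0,0,0,0],
  [0,0,0,0],
  [0,0,0,0],
  [0,0,0,0],
], hand=23.5)

```text
time: 4.33
tool_pos: [564.9, 150.7, 71.5]
tcp_rot: [2.857, 1.566, -2.994]
contact_force: [-3.0, -1.3, 2.3]
grip_width: 23.4
```

>>> carry_out([
  [0,0,0,0],
  [0,0,0,0],
  [0,0,0,0],
  [0,0,0,0],
], hand=22)

```text
time: 4.67
tool_pos: [564.9, 150.7, 71.5]
tcp_rot: [2.855, 1.566, -2.996]
contact_force: [-3.3, -0.8, 1.7]
grip_width: 21.7
```

```bash
python3 - <<'E'
from h import *
o=get_obs();print(o["tool_pos"],o["contact_force"],o["grip_width"])
im=capture("wrist");w=im[180:255,285:385,::-1];cv2.imwrite("pics/w3.png",cv2.resize(w,None,fx=8,fy=8,interpolation=cv2.INTER_CUBIC))
E
```

```text
[564.90924775 150.6820496   71.52853071] [-3.26456358 -0.79045232  1.71800494] 21.71311715913235
```

View pics/w3.png

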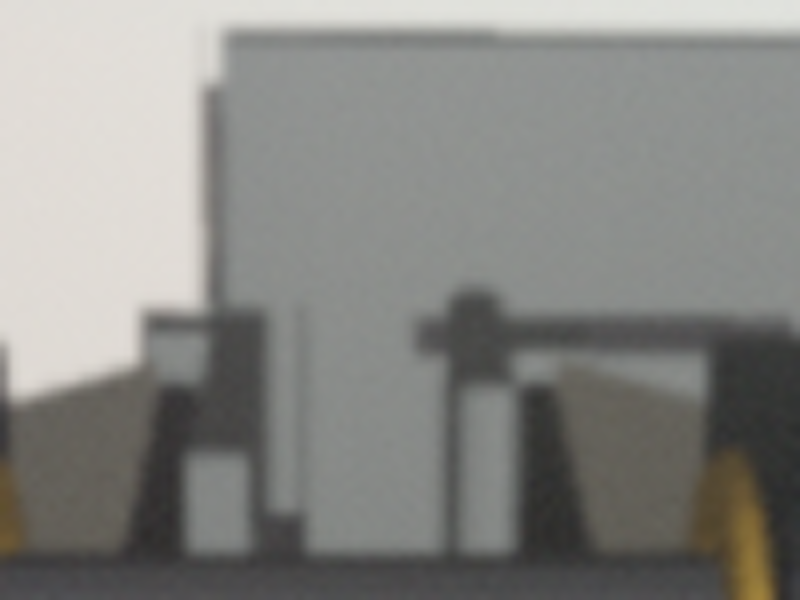

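>>> carry_out([
  [0.2,0.1,0,0],
  [0.2,0.1,0,0],
  [0.2,0.1,0,0],
  [0.2,0.1,0,0],
], hand=20.5)

```text
time: 5.05
tool_pos: [565.1, 150.8, 71.5]
tcp_rot: [2.872, 1.566, -2.979]
contact_force: [-3.0, -2.4, 3.0]
grip_width: 20.2
```

>>> carry_out([
  [0.2,0.1,0,0],
  [0.2,0.1,0,0],
  [0.2,0.1,0,0],
  [0.2,0.1,0,0],
], hand=19.5)

```text
time: 5.38
tool_pos: [565.5, 150.9, 71.5]
tcp_rot: [2.842, 1.567, -3.01]
contact_force: [-1.5, -0.9, 1.2]
grip_width: 19.8
```

>>> carry_out([
  [0.1,0,0,0],
  [0.1,0,0,0],
  [0.1,0,0,0],
  [0.1,0,0,0],
], hand=19.2)

```text
time: 5.72
tool_pos: [565.6, 151.0, 71.5]
tcp_rot: [2.829, 1.567, -3.022]
contact_force: [-1.7, -0.7, 1.1]
grip_width: 19.5
```

>>> carry_out([
  [0.1,0,0,0],
  [0.1,0,0,0],
  [0.1,0,0,0],
  [0.1,0,0,0],
], hand=18.7)

```text
time: 6.05
tool_pos: [565.8, 151.1, 71.5]
tcp_rot: [2.803, 1.567, -3.048]
contact_force: [-1.5, -1.4, 0.9]
grip_width: 19.3
```

```bash
python3 - <<'E'
from h import *
o=get_obs();print(o["tool_pos"],o["contact_force"],o["grip_width"])
im=capture("wrist");w=im[180:255,285:385,::-1];cv2.imwrite("pics/w4.png",cv2.resize(w,None,fx=8,fy=8,interpolation=cv2.INTER_CUBIC))
E
```

```text
[565.79022524 151.07213717  71.52558894] [-1.48423316 -1.42763976  0.93358281] 19.335492427978238
```

View pics/w4.png

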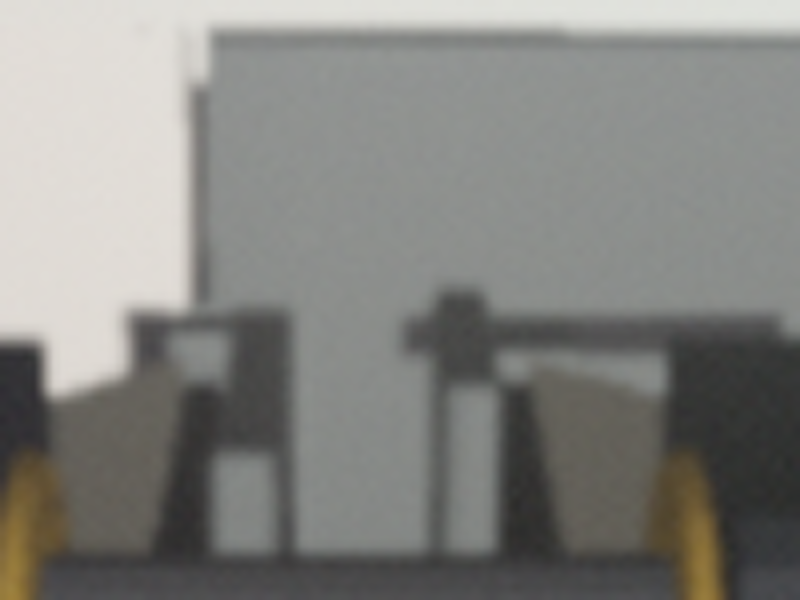

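>>> carry_out([
  [0,0,0.5,0],
  [0.1,0,1,0],
  [0.2,0.1,1.5,0],
  [0.3,0.1,2,0],
  [0.3,0.1,2,0],
], hand=18.8)

```text
time: 6.52
tool_pos: [566.2, 151.2, 73.5]
tcp_rot: [2.798, 1.567, -3.053]
contact_force: [-0.8, 0.2, -1.3]
grip_width: 19.1
```

>>> carry_out([
  [0.1,0,0.5,0],
  [0.1,0,1,0],
  [0.2,0.1,1.5,0],
  [0.3,0.1,2,0],
  [0.3,0.1,2,0],
], hand=18.9)

```text
time: 6.93
tool_pos: [566.6, 151.3, 75.7]
tcp_rot: [2.787, 1.567, -3.065]
contact_force: [-1.0, -1.0, -2.0]
grip_width: 18.9
```

>>> carry_out([
  [0.2,0.1,1,0],
  [0.3,0.1,2,0],
  [0.5,0.2,3,0],
  [0.7,0.3,4,0],
  [0.7,0.3,4,0],
])

```text
time: 7.35
tool_pos: [567.4, 151.6, 80.0]
tcp_rot: [2.784, 1.568, -3.067]
contact_force: [-0.5, -0.0, -0.8]
grip_width: 19.2
```

```bash
python3 - <<'E'
from h import *
o=get_obs();print(o["tool_pos"],o["contact_force"],o["grip_width"])
im=capture("wrist")[150:255,260:440,::-1];s=capture("scene")[120:220,310:430,::-1]
a=cv2.resize(im,(800,467),interpolation=cv2.INTER_CUBIC)
cv2.imwrite("pics/w5.png",a)
cv2.imwrite("pics/s5.png",cv2.resize(s,None,fx=6,fy=6,interpolation=cv2.INTER_CUBIC)[:600])
E
```

```text
[567.40641054 151.6202428   79.95223347] [-0.5065426  -0.01607677 -0.84448918] 19.218612222774976
```

View pics/s5.png

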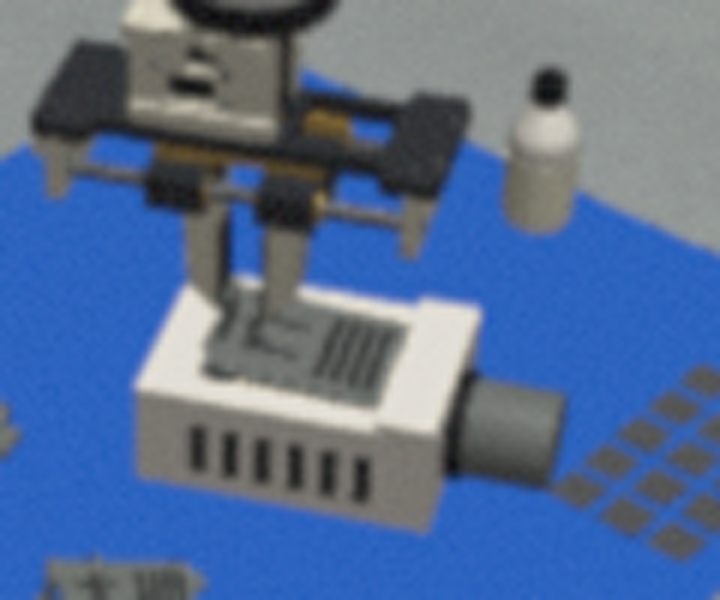

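>>> carry_out([
  [0.2,0.1,1,0],
  [0.5,0.2,2,0],
  [0.7,0.3,3,0],
  [1.0,0.4,4,0],
  [1.0,0.4,4,0],
], hand=19.1)

```text
time: 7.87
tool_pos: [568.4, 152.1, 84.0]
tcp_rot: [2.767, 1.568, -3.085]
contact_force: [-0.9, 0.4, -1.5]
grip_width: 19.2
```

>>> carry_out([
  [0.2,0.1,1,0],
  [0.6,0.2,2,0],
  [0.9,0.4,3,0],
  [1.2,0.5,4,0],
  [1.2,0.5,4,0],
], hand=19.4)

```text
time: 8.28
tool_pos: [569.7, 152.6, 88.3]
tcp_rot: [2.765, 1.568, -3.086]
contact_force: [-1.5, 0.5, -1.0]
grip_width: 19.5
```

>>> carry_out([
  [0.2,0.1,1,0],
  [0.6,0.2,2,0],
  [0.9,0.4,3,0],
  [1.2,0.5,4,0],
  [1.2,0.5,4,0],
], hand=19.5)

```text
time: 8.7
tool_pos: [571.2, 153.1, 92.5]
tcp_rot: [2.734, 1.569, -3.117]
contact_force: [0.6, -0.5, -1.7]
grip_width: 19.4
```

```bash
python3 - <<'E'
from h import *
o=get_obs();print(o["tool_pos"],o["contact_force"],o["grip_width"])
im=capture("wrist")[140:255,260:440,::-1];s=capture("scene")[150:220,325:405,::-1]
a=cv2.resize(im,(440,281),interpolation=cv2.INTER_CUBIC);b=cv2.resize(s,(440,385),interpolation=cv2.INTER_CUBIC)
a=cv2.resize(im,(440,281));b=cv2.resize(s,(360,315),interpolation=cv2.INTER_CUBIC)
C=np.zeros((315,800,3),np.uint8);C[:281,:440]=a;C[:,440:]=b
cv2.imwrite("pics/c6.png",C)
E
```

```text
[571.24025496 153.1409985   92.53704581] [ 0.64905353 -0.49126188 -1.69360533] 19.35717099362833
```

View pics/c6.png

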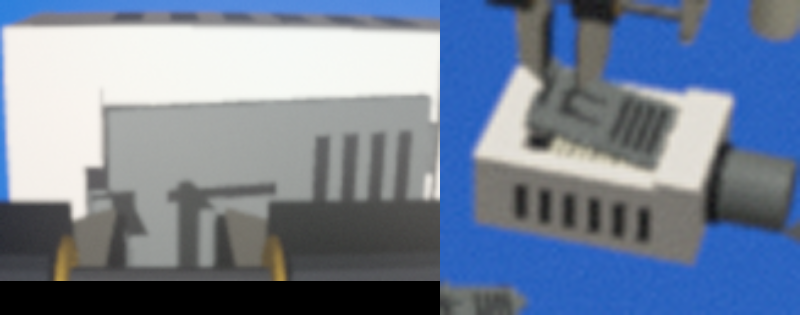

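>>> carry_out([
  [-0.9,-0.4,0.3,0],
  [-1.8,-0.8,0.5,0],
  [-2.7,-1.3,0.8,0],
  [-3.6,-1.7,1,0],
  [-3.6,-1.7,1,0],
])

```text
time: 9.22
tool_pos: [567.2, 151.3, 93.4]
tcp_rot: [2.77, 1.568, -3.081]
contact_force: [-0.5, -0.3, -0.8]
grip_width: 19.6
```

>>> carry_out([
  [-0.9,-0.4,0.3,0],
  [-1.8,-0.8,0.5,0],
  [-2.7,-1.3,0.8,0],
  [-3.6,-1.7,1,0],
  [-3.6,-1.7,1,0],
])

```text
time: 9.63
tool_pos: [563.5, 149.6, 94.5]
tcp_rot: [2.781, 1.568, -3.07]
contact_force: [-0.4, 0.2, -1.3]
grip_width: 19.6
```

>>> carry_out([
  [-0.9,-0.4,0.3,0],
  [-1.8,-0.8,0.5,0],
  [-2.7,-1.3,0.8,0],
  [-3.6,-1.7,1,0],
  [-3.6,-1.7,1,0],
])

```text
time: 10.05
tool_pos: [559.7, 147.8, 95.5]
tcp_rot: [2.784, 1.568, -3.067]
contact_force: [-0.6, -0.2, -2.0]
grip_width: 19.3
```

>>> carry_out([
  [-1,-0.4,1,0],
  [-2,-0.8,2,0],
  [-2.7,-1.3,4,0],
  [-2.7,-1.3,6,0],
  [-2.7,-1.3,9,0],
  [-2.7,-1.3,12,0],
  [-2.7,-1.3,12,0],
  [-2.7,-1.3,12,0],
])

```text
time: 10.72
tool_pos: [557.2, 146.5, 107.9]
tcp_rot: [2.753, 1.569, -3.099]
contact_force: [-0.0, -0.0, -0.9]
grip_width: 19.5
```

>>> carry_out([
  [0,0,2,0],
  [0,0,4,0],
  [0,0,4,0],
  [0,0,4,0],
], hand=18.5)

```text
time: 11.05
tool_pos: [557.3, 146.6, 112.0]
tcp_rot: [2.74, 1.569, -3.111]
contact_force: [0.1, 0.1, -1.3]
grip_width: 18.4
```

```bash
python3 - <<'E'
from h import *
o=get_obs();print(o["tool_pos"],o["contact_force"],o["grip_width"])
im=capture("wrist")[140:255,260:440,::-1];s=capture("scene")[130:220,310:410,::-1]
a=cv2.resize(im,(440,281));b=cv2.resize(s,(360,324),interpolation=cv2.INTER_CUBIC)
C=np.zeros((324,800,3),np.uint8);C[:281,:440]=a;C[:,440:]=b
cv2.imwrite("pics/c7.png",C)
E
```

```text
[557.32151796 146.56672734 112.00696752] [ 0.10914442  0.11943451 -1.34944901] 18.384599111781892
```

View pics/c7.png

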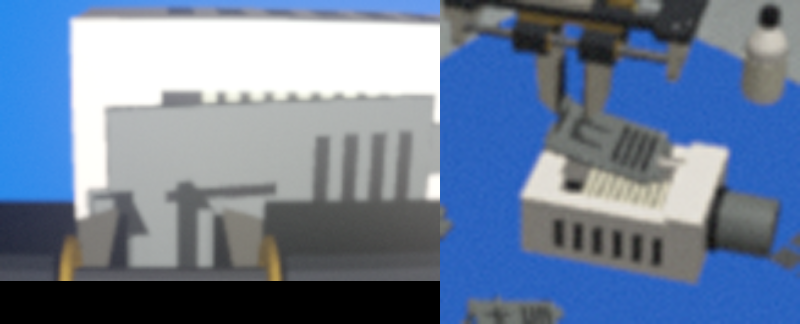

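>>> carry_out([
  [0,0,3,0],
  [0,0,8,0],
  [0,0,14,0],
  [0,0,20,0],
  [0,0,26,0],
  [0,0,30,0],
  [0,-2,32,0],
  [0,-6,32,0],
  [0,-12,32,0],
  [0,-20,32,0],
  [0,-30,32,-1],
  [0,-42,32,-2],
  [0,-54,32,-3],
  [0,-66,32,-4],
  [0,-78,32,-5],
  [0,-90,32,-6],
  [0,-102,32,-7],
  [0,-112,32,-7],
  [0,-118,32,-7],
  [0,-120,32,-7],
], hand=17.8)

```text
time: 12.82
tool_pos: [557.2, 25.3, 143.8]
tcp_rot: [2.823, 1.569, 3.132]
contact_force: [0.5, 0.9, -1.2]
grip_width: 18.2
```

>>> carry_out([
  [0,-3,0,0],
  [0,-10,0,0],
  [0,-20,0,-1],
  [0,-32,0,-2],
  [0,-46,0,-3],
  [-1,-60,0,-4],
  [-2,-75,0,-5],
  [-3,-90,0,-6],
  [-4,-105,0,-7],
  [-5,-120,0,-8],
  [-6,-135,0,-8.5],
  [-7,-150,0,-8.5],
  [-8,-165,0,-8.5],
  [-9,-180,0,-8.5],
  [-10,-194,0,-8.5],
  [-11,-206,0,-8.5],
  [-11,-214,0,-8.5],
  [-11,-219,0,-8.5],
  [-11,-222,0,-8.5],
  [-11,-222,0,-8.5],
])

```text
time: 14.48
tool_pos: [546.3, -197.0, 143.7]
tcp_rot: [2.783, 1.569, 2.943]
contact_force: [-1.4, 0.5, 0.2]
grip_width: 18.0
```

```bash
python3 - <<'E'
from h import *
o=get_obs();print(o["tool_pos"],o["contact_force"],o["grip_width"]);M=R.from_euler("xyz",o["tcp_rot"]).as_matrix();print(np.degrees(np.arctan2(M[1,2],M[0,2])))
t=capture("top")[160:290,340:500,::-1];s=capture("scene")[170:310,190:370,::-1]
C=np.zeros((325,800,3),np.uint8);C[:,:400]=cv2.resize(t,(400,325),interpolation=cv2.INTER_CUBIC);C[:311,400:]=cv2.resize(s,(400,311),interpolation=cv2.INTER_CUBIC)
cv2.imwrite("pics/c8.png",C)
E
```

```text
[ 546.26729001 -197.00780459  143.73144714] [-1.40420349  0.52917499  0.2357862 ] 18.025401459365497
9.167603919989244
```

View pics/c8.png

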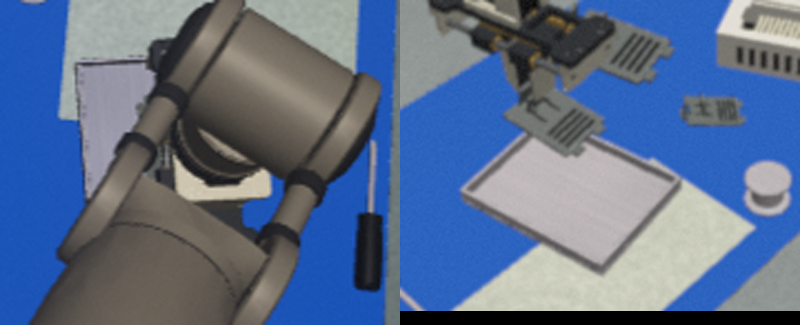

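>>> carry_out([
  [0,0,-4,0],
  [0,0,-12,0],
  [0,0,-24,0],
  [0,0,-38,0],
  [0,0,-52,0],
  [0,0,-66,0],
  [0,0,-78,0],
  [0,0,-86,0],
  [0,0,-91,0],
  [0,0,-93,0],
  [0,0,-93,0],
])

```text
time: 15.5
tool_pos: [546.2, -196.1, 50.5]
tcp_rot: [2.666, 1.568, 2.827]
contact_force: [-0.1, -0.6, -1.6]
grip_width: 17.9
```

```bash
python3 - <<'E'
from h import *
o=get_obs();print(o["tool_pos"],o["contact_force"],o["grip_width"])
w=capture("wrist")[60:280,150:560,::-1];s=capture("scene")[170:310,190:370,::-1]
C=np.zeros((560,700,3),np.uint8);C[:376,:]=cv2.resize(w,(700,376));C[376:,:236]=cv2.resize(s,(236,184))
C=np.zeros((600,740,3),np.uint8);C[:290,:540]=cv2.resize(w,(540,290));C[290:,:398]=cv2.resize(s,(398,310),interpolation=cv2.INTER_CUBIC)
cv2.imwrite("pics/c9.png",C)
E
```

```text
[ 546.22724035 -196.08443784   50.47422912] [-0.05364255 -0.57959684 -1.58040478] 17.885507016418362
```

View pics/c9.png

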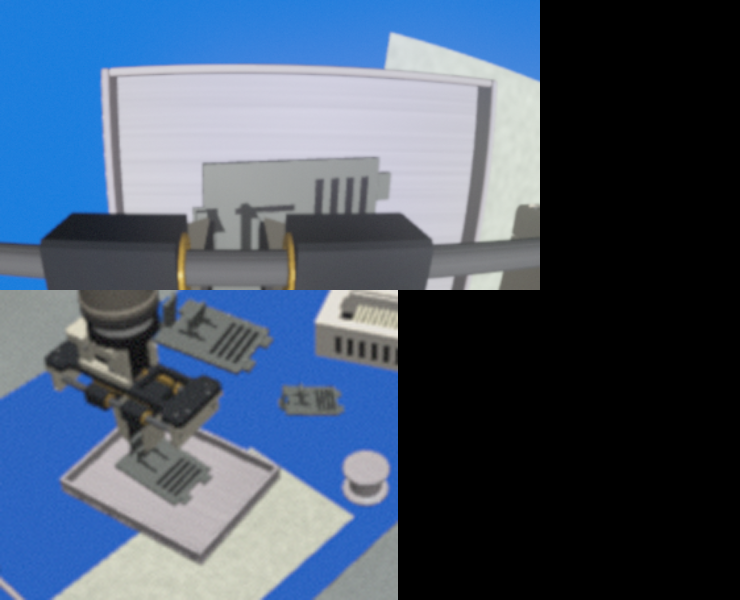

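>>> carry_out([
  [0,0,-1.5,0],
  [0,0,-3,0],
  [0,0,-4.5,0],
  [0,0,-6,0],
  [0,0,-6,0],
])

```text
time: 16.02
tool_pos: [546.5, -196.3, 45.0]
tcp_rot: [2.758, 1.569, 2.919]
contact_force: [0.4, 0.9, -1.3]
grip_width: 18.0
```

>>> carry_out([
  [0,0,-1,0],
  [0,0,-2,0],
  [0,0,-3,0],
  [0,0,-4,0],
  [0,0,-4,0],
])

```text
time: 16.43
tool_pos: [546.4, -196.3, 40.9]
tcp_rot: [2.718, 1.569, 2.879]
contact_force: [-0.0, -0.4, -0.6]
grip_width: 17.7
```

>>> carry_out([
  [0,0,-1,0],
  [0,0,-2,0],
  [0,0,-3,0],
  [0,0,-4,0],
  [0,0,-4,0],
])

```text
time: 16.85
tool_pos: [546.4, -196.4, 37.5]
tcp_rot: [2.87, 1.569, 3.03]
contact_force: [-3.0, -0.2, 5.7]
grip_width: 18.2
```

>>> carry_out([
  [-0.3,0,-0.5,0],
  [-0.5,0,-1,0],
  [-0.5,0,-2,0],
  [-0.5,0,-3,0],
  [-0.5,0,-3,0],
], hand=18.8)

```text
time: 17.27
tool_pos: [546.5, -196.7, 35.5]
tcp_rot: [-1.793, 1.57, -1.632]
contact_force: [-1.9, 0.1, 8.0]
grip_width: 18.8
```

>>> carry_out([
  [0,0,-1,0],
  [0,0,-2,0],
  [0,0,-3,0],
  [0,0,-3,0],
], hand=19.5)

```text
time: 17.6
tool_pos: [546.7, -197.0, 33.4]
tcp_rot: [-1.328, 1.569, -1.167]
contact_force: [-2.6, -0.4, 8.2]
grip_width: 19.3
```

```bash
python3 - <<'E'
from h import *
o=get_obs();print(o["tool_pos"],o["contact_force"],o["grip_width"])
w=capture("wrist")[120:260,220:440,::-1];s=capture("scene")[210:290,220:320,::-1]
C=np.zeros((600,740,3),np.uint8);C[:280,:440]=cv2.resize(w,(440,280));C[280:,:400]=cv2.resize(s,(400,320),interpolation=cv2.INTER_CUBIC)
cv2.imwrite("pics/c10.png",C)
E
```

```text
[ 546.69831529 -197.01763427   33.44688874] [-2.56641663 -0.39737052  8.17874011] 19.315992207585836
```

>>> carry_out([
  [0,0,0,0],
  [0,0,0,0],
  [0,0,0,0],
  [0,0,0,0],
], hand=21.5)

```text
time: 18.03
tool_pos: [547.1, -197.2, 33.6]
tcp_rot: [-1.045, 1.568, -0.884]
contact_force: [2.0, 0.0, 2.9]
grip_width: 21.4
```

>>> carry_out([
  [0,0,0,0],
  [0,0,0,0],
  [0,0,0,0],
  [0,0,0,0],
], hand=24)

```text
time: 18.37
tool_pos: [547.4, -197.2, 33.6]
tcp_rot: [-0.964, 1.568, -0.803]
contact_force: [1.8, 1.2, 2.2]
grip_width: 23.9
```

>>> carry_out([
  [0,0,0,0],
  [0,0,0,0],
  [0,0,0,0],
  [0,0,0,0],
  [0,0,0,0],
  [0,0,0,0],
], hand=40)

```text
time: 18.87
tool_pos: [547.1, -197.1, 33.5]
tcp_rot: [-1.05, 1.568, -0.889]
contact_force: [-0.3, 0.6, -0.0]
grip_width: 40.0
```

>>> carry_out([
  [0,0,0,0],
  [0,0,2,0],
  [0,0,6,0],
  [0,0,14,0],
  [0,0,26,0],
  [0,0,45,0],
  [0,0,75,0],
  [0,0,110,0],
  [0,0,145,0],
  [-20,20,170,0],
  [-50,50,180,0],
  [-80,80,180,0],
  [-100,110,180,0],
  [-100,140,180,0],
  [-100,170,180,0],
  [-100,200,180,0],
  [-100,200,180,0],
  [-100,200,180,0],
], hand=44)

```text
time: 20.37
tool_pos: [447.1, 4.0, 214.4]
tcp_rot: [-0.81, 1.567, -0.646]
contact_force: [0.7, -1.1, 0.7]
grip_width: 44.2
```

```bash
python3 - <<'E'
from h import *
np.set_printoptions(precision=1,suppress=True)
o=get_obs();print(o["time"],o["tool_pos"],o["contact_force"])
im=capture("top")[:,:,::-1].copy();cv2.imwrite("pics/top_end.png",im);s=capture("scene")[:,:,::-1];cv2.imwrite("pics/scene_end.png",s)
a=cv2.imread("pics/top0.png").astype(int);g=np.abs(im.astype(int)-a).max(2)>40
m=g.astype(np.uint8);n,l,st,ce=cv2.connectedComponentsWithStats(cv2.morphologyEx(m,cv2.MORPH_OPEN,np.ones((3,3))))
for i in range(1,n):
    if st[i,4]>15:print(st[i],ce[i],cast("top",ce[i],18)[0])
# cover mask inside the tray, darker than floor
for nm,bx in(("top",(365,180,440,265)),):
    x0,y0,x1,y1=bx;G=cv2.cvtColor(im,cv2.COLOR_BGR2GRAY)[y0:y1,x0:x1]
    for r in G[::3,::3]:print("".join("#" if v<60 else "+" if v<110 else "-" if v<140 else "." for v in r))
E
```

```text
20.3667 [447.1   4.  214.4] [ 0.7 -1.1  0.7]
[261 178  10   4  33] [265.4 179.4] [652.4 166.4  18. ]
[248 183   6   3  18] [250.5 184. ] [636.3 202.5  18. ]
[ 244  199  122  127 7622] [309.9 259.2] [462.3  30.4  18. ]
[389 203  29  41 935] [403.3 222.6] [ 578.4 -192.7   18. ]
[302 280   4   4  16] [303.5 281.5] [406.3  39.9  18. ]
[223 318  45  82 933] [245.  355.9] [217.5 158.3  18. ]
[297 335  30  65 952] [310.9 368.9] [204.9  -1.   18. ]
[  0 336  25  21 338] [  9.9 344.3] [184.2 720.4  18. ]
[324 336   8   6  26] [327.7 338.6] [278.2 -33.1  18. ]
[   0  352   88   48 2596] [ 40.2 382.5] [106.6 629.1  18. ]
[ 32 352   8   5  28] [ 35.6 354. ] [168.7 654.3  18. ]
+........................
-...-.......-+++#++++-...
...+--...............-...
..-..................-...
..-..................+...
..-..................+...
..-..................+...
..+..................+...
..+......++...++.....-...
-.-.....-++++++++....-...
+++......++++++++-.......
+++.....-++++++++.....-..
+++-....-++++++++-....-++
+++-....-++++++++-....-++
+++......++++++++-....+++
+++......++++++++-....+++
+++-.....+++++++++....+++
+++-.....+++####++....+-+
#++......+++++++++....--+
#+++.....+++++++++....--+
#+++.....-..+##........-+
#++#........-+-........-+
++++...................-+
++++...................-+
++++...................++
++++-..................++
++++-............-.-....+
++++.....+++##+++++++++++
+++++++++++++++++++++++++
```

```bash
python3 -c "
from plant import *
print(close_job())"
```

```text
the job is handed in; nothing more can be done
None
```

I opened the fume extractor and the cover now lies in the metal tray. I handed the job in at about 20.4 s; no verdict was reported.

**How it went:** I pinched the snap tab against the rib in small steps, about 5.6 mm in by the picture. I then swung that end up about 21 mm, drew the cover back about 15 mm and carried it over. It went down nose first and I let go once it was resting in the tray.

**Forces:** Readings at the wrist between steps stayed below about 5 N while the cover was in contact with the case. That is an indirect sign of the strain and could miss peaks in between. Setting the cover down pushed back with about 8 N from the tray.

**Last checks:**
- **Position:** The final top image puts the cover's centre at about (578, -193), against the tray's middle at about (581, -190). Its tongues and tab are where they should be.
- **Right way up:** The rib or its shadow shows on top of the cover.
- **Let go:** The force on the tool was near zero with the fingers open.
- **Bystanders:** I saw no image change where the spool, flux bottle and screwdriver stand.

**Not confirmed by eye:** The 12-picture limit was reached, so I checked the end state from image numbers alone. The cover's slope and the tab's return were not measured.

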